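# Clear the headband off the dressing mirror and turn the glass to the front

## Robot

A 6-joint arm with a two-finger parallel gripper is mounted at the origin on the work surface. World frame = base frame: x ahead of the robot, y to its left, z up, the work surface at z = 0. Lengths are in mm, angles in rad, forces in N, time in s.
With the tool pointing down it reaches from about 350 to 725 mm from the base axis. Payload 6 kg.
Tool frame: the origin (TCP) lies between the finger pads; the fingertips stand 14 mm ahead of it and the grasp point (between the pads) lies 5 mm behind it; z points along the fingers, y is the line along which they close (so a half turn about z gives the same grasp; the last joint's range is limited). The gripper opens to 85 mm and grips with 20 to 120 N. Pads are 22 mm wide; open, the fingers measure 114 mm over their backs; the gripper's body (76 mm by 85 mm) begins 54 mm behind the grasp point. The pads swing forward as they close: fully open they stand 13 mm farther back than shut.
Start: joints at [1.649, 0.04, 0.085, 0, -1.615, -0.334], TCP at [151.786, 580.459, 212.261] pointing down, gripper open.
Joint ranges: [-2.56, 2.56], [-1.29, 2.01], [-1.08, 1.49], [-3.29, 1.98], [-2.81, -0.18], [-2.99, 2.99]. Speed limits (rad/s): [2.57, 2.57, 3.01, 3.14, 3.14, 3.14].

## Interface

Orientations are given as [roll, pitch, yaw] about the fixed x, y, z axes, in that order (R = Rz(yaw) Ry(pitch) Rx(roll)).
In Python, from cell import get_obs, optics, manip gives the robot as it stands. The module is installed in compiled form; this text tells all that it offers.
- The arm moves only by the shell command python3 -m creep 'ROWS' [FORCE]. ROWS is a JSON object of lists of equal length, an entry for each row: "linear": the shift along the tool's x, y, z in mm, a list of three; "yaw": the turn about the tool's z in rad; "hand": the finger opening in mm, from 0 to 85.4. A call has 1 to 8 rows; each row shifts and turns the commanded pose from where the row before left it, along the tool's axes as they then stand; what a row does not reach is not made up. A row lasts 1/12 s, in which the tool goes at most 41.7 mm and 7.16 degrees, less where a joint would pass 70% of its speed; a pose out of reach is approached as far as the arm can. A call is refused whole if a number of a shift passes 41.7 or a number of a turn 0.125, either way. A call with a gripper value outside its range is refused whole. The fingers move at their own pace and stop on an object; FORCE is the grip in N (left out, the last holds). Time passes only in rows, so rows that do not move let the fingers close. It gives the time, the measured TCP pose, the force, the opening and the grip force at its end, in the units of the state.
- get_obs(): the state, without advancing time (a new reading comes with each control period).
- optics.capture(name): name is "scene" or "top" or "wrist"; returns a dict with "frame" (400x640x3 uint8, blue, green, red), "mtx" (3x3 intrinsics, pixels), "k1" (the pictures are not rectified: a ray, as slopes to the right and down, at radius r is drawn at 1 + k1 r^2 times it, then the intrinsics apply), "rvec" (rotation vector, rad) and "tvec" (3), from world to camera coordinates, as OpenCV has them. Camera axes: x right, y down, z forward; pixel columns grow to the right and rows downward; lengths in mm; the calibration is good to about 2 mm. A picture is of the moment at which its call begins. There is no depth.
- manip.hand_in(): hands the job in; it is judged then, once.
The state is a dict: "t": time; "joint_pos": joint angles; "joint_velocities": joint speeds; "joint_torque": joint torques, N m; "tool_pos": TCP position; "eef_rot": TCP orientation; "wrist_force": force on the tool from outside, world axes, zero at the start; "ft_torque": the same for the moment, N m; "width": opening from 0.0 (shut) to 1.0 (fully open); "gripper_force": force on a finger pad.
Only numpy, scipy, OpenCV 4.12 (cv2) and the standard library are available. Lean on these libraries where they do the work, as an engineer would, in place of code of your own. Each camera call takes 0.05 s, during which the arm holds its last target. There are 200 camera calls.

## Task

The dressing mirror on the side table has its wooden back to the front (the robot's side), and a headband has been left hanging over its top edge. First lift the headband off and hang it over the bar of the jewellery rail, legs astride the bar, before turning the mirror; then turn the mirror over on its pivots by half a turn, either way, so that it stands upright again with the glass to the front. Leave the jar, dish, thermometer case and comb where they are.

Things in the scene. Friction and masses are not known exactly. Their poses are not given: they have to be found in the camera images.
- stand: Fixed metal stand of the mirror: flat base 130 (x) by 170 (y) by 10 mm, two posts 12 mm thick at y = +-75 mm, 103 mm tall, with 22 mm round knobs outside them (184 mm over all). Only the mirror is between or above the posts. Origin: centre of the base's underside on the table; z up; -x is the front, robot's side. The mirror's pivot axis runs along y, 95 mm above the origin.
- mirror (a joint): Turn of the mirror about its pivot axis, rad. 0: upright, wooden back to the front, glass to the rear (+x). Positive: the edge on top goes to the rear (+x) and down. +3.14 or -3.14: upright with the glass to the front. Range +-3.7. A friction hinge: the mirror stays where it is left; turning takes about 0.1 N m (2 to 3 N at 40 mm from the axis).
- mirror_mid (a point): Centre of the mirror panel, on the pivot axis, 95 mm above the table; turns with the panel (x axis out of the glass face, y along the pivot axis). The panel is a flat board 120 mm wide (y), 140 mm high (z), 10 mm thick; its top and bottom edges lie 70 mm from the axis, 165 and 25 mm above the table when upright. One face is framed glass, the other wood with two battens.
- headband: Loose stiff plastic headband, 60 g: an arch in its own x-z plane, legs down, 122 mm wide over all (x), 114 mm inside, legs ending 105 mm below the origin; band 20 mm wide (y), 4 mm thick. Origin: middle of the arch's underside, resting on the mirror's top edge at the start, one leg before and one behind the panel; z up.
- headband_bow (a point): Middle of the solid bow on top of the headband's arch, 20 mm above the headband's origin. The bow is 26 mm wide in y (grip it here, fingers closing along y), about 52 mm long in x, and rises from 4 to 36 mm above the headband's origin.
- rail: Fixed jewellery rail: wooden base 90 (x) by 220 (y) by 12 mm, two posts 12 mm thick at y = +-95 mm, carrying a round horizontal bar 12 mm thick along y, its axis 154 mm above the table. Origin: centre of the base's underside.
- rail_top (a point): Middle of the bar's upper side, 160 mm above the table; axes as the rail's (y along the bar). The headband hung here has its origin at this height; the free bar reaches 85 mm either way along y.
- jar: Bystander: closed blue vitamin jar with white cap, 64 mm across, 95 mm tall. Origin: centre of its underside.
- dish: Bystander: white ceramic ring dish, 90 mm across, 26 mm tall. Origin: centre of its underside.
- case: Bystander: silver aluminium thermometer case, 150 (x) by 32 (y) by 20 mm. Origin: centre of its underside.
- comb: Bystander: flat purple plastic comb, 150 (x) by 38 (y) by 8 mm. Origin: on its underside, about its middle.
Things that resemble listed ones, but are neither listed nor needed, are in the scene too. Of the things that look like the headband, the largest one is meant.

How it is judged:
By the outcome, as a careful person would: the job done as asked, in the order asked, and still so for the second after the job is handed in, with the robot touching nothing.
It also fails if it takes over 61 s, if anything falls off the work surface, if the arm or the gripper's body presses on something with over 40 N, if the wrist force passes 120 N, or if a joint passes its speed limit or range.

## Working session

There is one attempt and no reset: what is moved stays moved. The work goes in short steps, Python scripts to look and compute and a shell command to move; the robot and the scene stay as the last step left them, time stands still between calls to the robot, and variables do not carry over. Pictures are saved under pics/ and viewed, at most 10 in all, crops included, and the job is handed in when it is done.

```bash
mkdir -p pics; cat > h.py <<'E'
import numpy as np, cv2
from cell import get_obs, optics, manip
def cap(n,save=None):
    c=optics.capture(n)
    if save: cv2.imwrite('pics/'+save,c['frame'])
    np.savez('/tmp/'+n+'.npz',**c)
    return c
def load(n): return dict(np.load('/tmp/'+n+'.npz'))
def ray(c,u,v):
    K=np.array(c['mtx'],float);d=np.array([(u-K[0,2])/K[0,0],(v-K[1,2])/K[1,1]]);s=d.copy()
    for _ in range(30): s=d/(1+float(c['k1'])*(s@s))
    R=cv2.Rodrigues(np.array(c['rvec'],float))[0];t=np.array(c['tvec'],float).ravel()
    w=R.T@np.array([s[0],s[1],1]);return -R.T@t,w/np.linalg.norm(w)
def onz(c,u,v,z):
    o,w=ray(c,u,v);return o+w*(z-o[2])/w[2]
def two(c1,p1,c2,p2):
    o1,w1=ray(c1,*p1);o2,w2=ray(c2,*p2)
    s=np.linalg.lstsq(np.c_[w1,-w2],o2-o1,rcond=None)[0]
    a=o1+w1*s[0];b=o2+w2*s[1];return (a+b)/2,np.linalg.norm(a-b)
def proj(c,P):
    R=cv2.Rodrigues(np.array(c['rvec'],float))[0];t=np.array(c['tvec'],float).ravel()
    q=R@np.array(P,float)+t;s=q[:2]/q[2];s=s*(1+float(c['k1'])*(s@s));K=np.array(c['mtx'])
    return K[0,0]*s[0]+K[0,2],K[1,1]*s[1]+K[1,2]
E
python3 - <<'E'
from h import *
a=cap('scene','s0.png');b=cap('top','t0.png')
for c in(a,b):print(ray(c,320,200))
print(get_obs())
E
```

```text
(array([1064.39477708, -270.36964598,  807.56470934]), array([-0.61506   ,  0.24669131, -0.74889558]))
(array([ 355.32475011,  -42.98143054, 1129.6112998 ]), array([ 0.15320232, -0.02359742, -0.98791306]))
{'t': 0.1, 'joint_pos': array([ 1.64872751e+00,  4.07607570e-02,  8.38995356e-02, -4.14450556e-04,
       -1.61552696e+00, -3.33692643e-01]), 'joint_velocities': array([-8.16884995e-05, -5.16175954e-04,  1.87255710e-03,  2.15024116e-03,
       -2.79309927e-03,  7.58137284e-04]), 'joint_torque': array([-5.29402445e-03, -3.69342399e+01,  3.48280478e+01,  6.95173949e+00,
       -4.56223628e-03,  5.55116316e-06]), 'tool_pos': array([151.64116057, 580.17042832, 211.3663178 ]), 'eef_rot': array([ 3.13995299e+00, -1.30160839e-04, -2.55743154e-01]), 'wrist_force': array([ 0.04748466, -0.2417157 ,  0.1929948 ]), 'ft_torque': array([ 0.03117288,  0.01081382, -0.03112401]), 'gripper_force': 0.0, 'width': 1.0009221943250493}
```

View pics/s0.png

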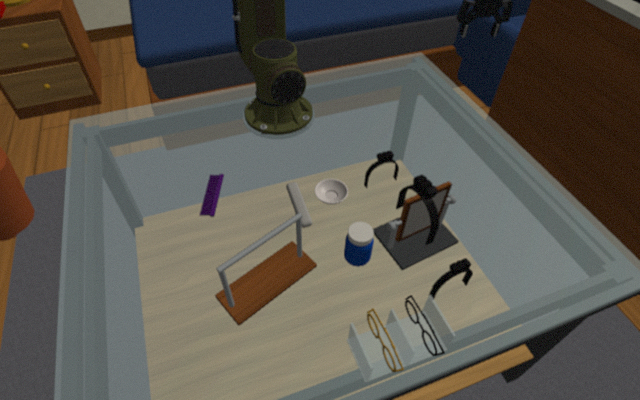

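View pics/t0.png

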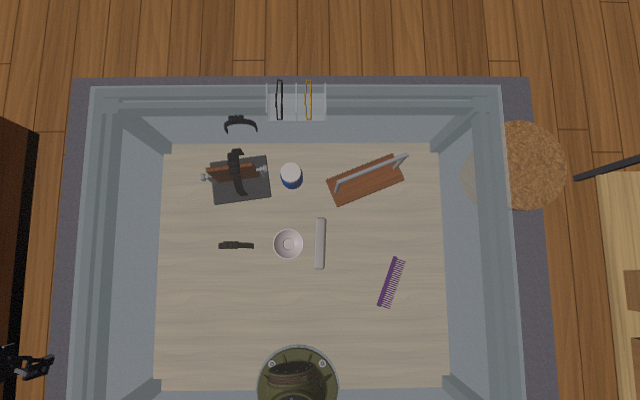

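The top view shows three headband-like things, at (240,123), (236,172) and (236,245). The one at (236,172) hangs over the mirror and looks largest, which fits the description. The rail is at (365,180). I'll check both in one enlarged crop.

```bash
python3 - <<'E'
from h import *
a=load('scene')['frame'];b=load('top')['frame']
A=cv2.resize(a[140:305,345:485],None,fx=2.85,fy=2.85,interpolation=cv2.INTER_CUBIC)
B=cv2.resize(b[105:255,190:420],None,fx=1.7,fy=1.7)
B=cv2.resize(b[140:215,195:285],None,fx=4.4,fy=4.4,interpolation=cv2.INTER_CUBIC)
h=max(A.shape[0],B.shape[0])
o=np.zeros((h,A.shape[1]+B.shape[1],3),np.uint8);o[:A.shape[0],:A.shape[1]]=A;o[:B.shape[0],A.shape[1]:]=B
cv2.imwrite('pics/c0.png',np.clip(o*1.8,0,255).astype(np.uint8));print(o.shape,A.shape)
E
```

```text
(470, 795, 3) (470, 399, 3)
```

View pics/c0.png

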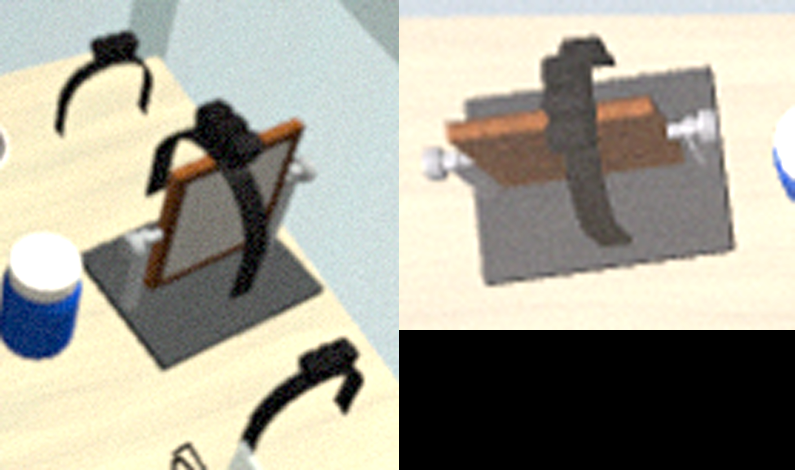

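The crop shows the wide headband astride the mirror (bow near top-view pixel (234,164)). It is clearly larger than the two smaller ones standing free, so it is the one meant. Next, positions.

```bash
python3 - <<'E'
from h import *
b=load('top');a=load('scene')
T=lambda x,y:(195+(x-399)/4.4,140+y/4.4)
S=lambda x,y:(345+x/2.85,140+y/2.85)
P=[onz(b,*T(*q),10)[:2] for q in[(466,100),(712,67),(735,248),(487,284)]]
print(np.round(P,1),np.mean(P,0))
e1=P[0]-P[1];e2=P[3]-P[2];print('yaw',[np.arctan2(-e[0],e[1]) for e in(e1,e2)],[np.linalg.norm(e) for e in (e1,e2)])
# pivots knobs
print('knobs',[onz(b,*T(*q),95) for q in[(434,163),(708,127)]])
print('bow2', two(b,T(569,103),a,S(228,132)))
print('bowz180',onz(b,*T(569,103),180))
# mirror top edge back corners (z165)
print('edge',[onz(b,*T(*q),165) for q in[(450,132),(652,106)]])
# rail bar mask
for c,box in((b,(320,420,145,200)),(a,(210,310,205,310))):
    f=c['frame'].astype(int);x0,x1,y0,y1=box
    g=f[y0:y1,x0:x1];m=(g.max(2)-g.min(2)<22)&(g.max(2)>90)&(g.max(2)<175)
    print(cv2.minAreaRect(np.argwhere(m)[:,::-1].astype(np.float32)+[x0,y0] if 0 else (np.argwhere(m)[:,::-1]+[x0,y0]).astype(np.float32)),m.sum())
fb=cv2.resize(b['frame'][145:215,315:420],None,fx=4,fy=4,interpolation=cv2.INTER_CUBIC)
fa=cv2.resize(a['frame'][200:330,205:325],None,fx=3,fy=3,interpolation=cv2.INTER_CUBIC)
o=np.zeros((390,780,3),np.uint8);o[:280,:420]=fb;o[:390,420:]=fa
cv2.imwrite('pics/c1.png',np.clip(o*1.6,0,255).astype(np.uint8))
E
```

```text
[[644.  257.2]
 [666.   90.4]
 [540.8  73.6]
 [517.6 239. ]] [592.1104636  165.06410523]
yaw [np.float64(0.13092305389320483), np.float64(0.13934750237598134)] [np.float64(168.26348511701383), np.float64(166.98291470585863)]
knobs [array([581.83095833, 253.06592553,  95.        ]), array([603.66119475,  82.34881721,  95.        ])]
bow2 (array([596.04917764, 151.6550976 , 190.93001214]), np.float64(3.581113967837782))
bowz180 [597.97568052 152.24678037 180.        ]
edge [array([584.92216205, 224.36975516, 165.        ]), array([599.67217778, 106.75578204, 165.        ])]
((369.4999694824219, 171.99998474121094), (98.99998474121094, 53.99999237060547), -0.0) 1897
((259.6530456542969, 254.12118530273438), (96.39486694335938, 100.61854553222656), 88.56790161132812) 999
```

View pics/c1.png

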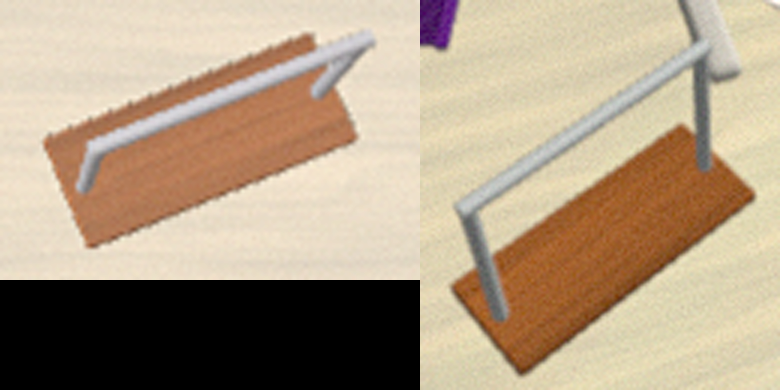

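```bash
python3 - <<'E'
from h import *
b=load('top');a=load('scene')
T=lambda x,y:(195+(x-399)/4.4,140+y/4.4)
print('frontleg',[onz(b,*T(610,240),z) for z in (62,80)])
R=lambda x,y:(315+x/4,145+y/4)
RS=lambda x,y:(205+(x-420)/3,200+y/3)
P=[onz(b,*R(*q),12)[:2] for q in[(44,139),(310,35),(356,137),(92,247)]]
print(np.mean(P,0))
for e in(P[0]-P[1],P[3]-P[2]):print(np.arctan2(-e[0],e[1]),np.linalg.norm(e))
B=[onz(b,*R(*q),154) for q in[(95,149),(370,39)]];print(B,np.mean(B,0));e=B[0]-B[1];print(np.arctan2(-e[0],e[1]),np.linalg.norm(e))
Q=[onz(a,*RS(*q),154) for q in[(464,208),(703,46)]];print(Q,np.mean(Q,0));e=Q[1]-Q[0];print(np.arctan2(-e[0],e[1]),np.linalg.norm(e))
E
```

```text
frontleg [array([537.94927162, 148.11447704,  62.        ]), array([534.87020962, 144.89258689,  80.        ])]
[ 588.80899832 -205.33041982]
0.37263578651285084 216.4494782470901
0.3885098000252962 214.72283386282285
[array([ 552.80769643, -115.35958897,  154.        ]), array([ 625.5613735 , -298.01119825,  154.        ])] [ 589.18453496 -206.68539361  154.        ]
0.37905673385609406 196.60800568426637
[array([ 625.85301941, -291.62892489,  154.        ]), array([ 552.88783297, -110.3929381 ,  154.        ])] [ 589.37042619 -201.01093149  154.        ]
0.3827437420173351 195.37246821320522
```

```bash
python3 -m creep '{"linear":[[0,0,-26],[0,0,-26],[0,0,-26],[24.9,29.5,0],[24.9,29.5,0],[24.9,29.5,0],[24.9,29.5,0],[24.9,29.5,0]],"yaw":[-0.12,-0.12,-0.12,0,0,0,0,0],"hand":[85,85,85,85,85,85,85,85]}' 40
python3 -m creep '{"linear":[[24.9,29.5,0],[24.9,29.5,0],[24.9,29.5,0],[24.9,29.5,0],[24.9,29.5,0],[24.9,29.5,0],[24.9,29.5,0],[24.9,29.5,0]],"yaw":[0,0,0,0,0,0,0,0],"hand":[85,85,85,85,85,85,85,85]}' 40
python3 -m creep '{"linear":[[24.9,29.5,0],[24.9,29.5,0],[24.9,29.5,0],[0,0,0],[0,0,0]],"yaw":[0,0,0,0,0],"hand":[70,70,70,70,70]}' 40
cat >> h.py <<'E'
def to(x,y,z,yaw):
    o=get_obs();p=o['tool_pos'];e=o['eef_rot']
    R=cv2.Rodrigues(np.array([0,0,e[2]]))[0]@cv2.Rodrigues(np.array([0,e[1],0.]))[0]@cv2.Rodrigues(np.array([e[0],0,0.]))[0]
    print('t %.2f'%o['t'],'pos',p.round(1),'rpy',e.round(3),'toolshift',(R.T@(np.array([x,y,z])-p)).round(1),'toolyaw',round(e[2]-yaw,3),'F',o['wrist_force'].round(1),'w',round(float(o['width']),3),'g',o['gripper_force'],'q',o['joint_pos'].round(2))
E
python3 - <<'E'
from h import *
c=cap('wrist','w0.png');to(597,152,188,0.11);print(ray(c,320,200))
E
```

```text
t: 0.77
tool_pos: [291.7, 445.3, 289.9]
eef_rot: [3.141, 0.0, 0.105]
wrist_force: [2.0, 0.1, 0.0]
width: 0.994
gripper_force: 0.0
t: 1.43
tool_pos: [514.6, 231.1, 290.0]
eef_rot: [3.142, 0.0, 0.104]
wrist_force: [1.0, 1.9, 0.1]
width: 0.996
gripper_force: 0.0
t: 1.85
tool_pos: [598.0, 150.8, 288.5]
eef_rot: [3.14, 0.003, 0.101]
wrist_force: [-0.4, 0.2, 0.6]
width: 0.819
gripper_force: 0.0
t 1.90 pos [597.3 151.9 289.2] rpy [3.141e+00 2.000e-03 1.030e-01] toolshift [ -0.2  -0.2 101.2] toolyaw -0.007 F [-0.4  0.6  0.1] w 0.821 g 0.0 q [ 0.57  0.11  0.3  -0.   -1.76  1.1 ]
(array([668.68229968, 157.41163054, 450.90537016]), array([-0.2728455 , -0.05202577, -0.96065012]))
```

View pics/w0.png

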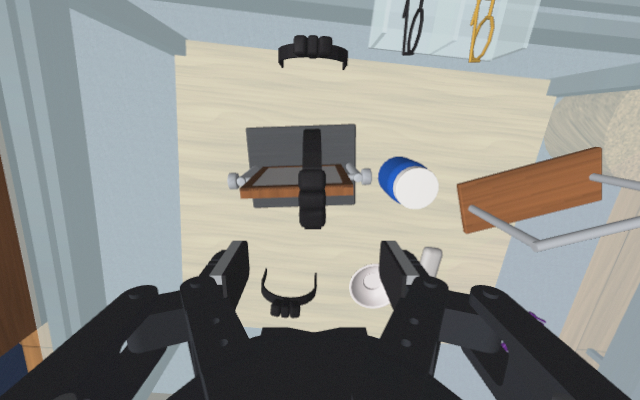

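The wrist view shows the bow centred near (312,198), the far leg at (312,132) and the mirror's top edge at row ~190. The jar is at (408,182).

```bash
python3 - <<'E'
from h import *
c=load('wrist');f=c['frame']
m=(f.max(2)<50)[:235,270:360].astype(np.uint8)
for v in(135,150,160,172,185,200,215,225):
    x=np.where(m[v])[0]+270;print(v,x.min() if len(x) else 0,x.max() if len(x) else 0)
for u,v,z in((312,198,201),(312,225,201),(312,171,201),(312,132,75),(242,192,165),(355,186,165),(235,181,95),(365,176,95)):print((u,v),onz(c,u,v,z).round(1))
E
```

```text
135 304 320
150 303 320
160 303 320
172 300 324
185 299 324
200 299 325
215 300 324
225 302 322
(312, 198) [598.9 151.5 201. ]
(312, 225) [572.1 148.9 201. ]
(312, 171) [624.2 154.  201. ]
(312, 132) [653.4 157.5  75. ]
(242, 192) [588.  225.2 165. ]
(355, 186) [606.5 106.8 165. ]
(235, 181) [582.1 251.3  95. ]
(365, 176) [605.8  83.4  95. ]
```

```bash
python3 -m creep '{"linear":[[1,0,25],[0,0,25],[0,0,25],[0,0,25],[0,0,0],[0,0,0]],"yaw":[0,0,0,0,0,0],"hand":[70,70,70,70,70,70]}' 30
python3 -m creep '{"linear":[[0,0,0],[0,0,0],[0,0,0],[0,0,0],[0,0,0],[0,0,0],[0,0,0],[0,0,0]],"yaw":[0,0,0,0,0,0,0,0],"hand":[15,15,15,15,15,15,15,15]}' 40
```

```text
t: 2.4
tool_pos: [597.0, 153.2, 189.9]
eef_rot: [3.14, 0.002, 0.106]
wrist_force: [-0.3, -0.2, 0.1]
width: 0.816
gripper_force: 0.0
t: 3.07
tool_pos: [598.1, 152.5, 190.3]
eef_rot: [3.141, 0.0, 0.104]
wrist_force: [0.1, 0.2, -0.2]
width: 0.175
gripper_force: 0.0
```

```bash
python3 - <<'E'
from h import *
a=cap('scene');c=cap('wrist');to(598,152,189,.1)
A=cv2.resize(a['frame'][110:270,355:495],None,fx=3,fy=3,interpolation=cv2.INTER_CUBIC)
B=c['frame'][100:400,140:500]
o=np.zeros((480,780,3),np.uint8);o[:,:420]=A;o[:300,420:]=B
cv2.imwrite('pics/c2.png',np.clip(o*1.8,0,255).astype(np.uint8))
E
```

```text
t 3.17 pos [598.1 152.5 190.3] rpy [3.141 0.    0.104] toolshift [-0.2  0.5  1.3] toolyaw 0.004 F [0.7 0.1 0.1] w 0.177 g 0.0 q [ 0.57  0.08  0.09  0.   -1.58  1.1 ]
```

View pics/c2.png

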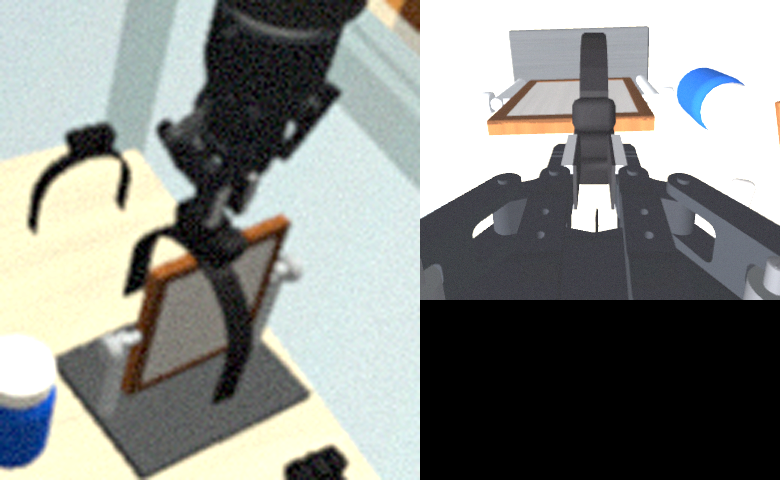

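The wrist crop shows the pads on both sides of the bow, at (572..635,150), but no grip force is reported. I'll close further.

```bash
python3 -m creep '{"linear":[[0,0,0],[0,0,0],[0,0,0],[0,0,0]],"yaw":[0,0,0,0],"hand":[5,5,5,5]}' 40
```

```text
t: 3.5
tool_pos: [598.1, 152.6, 190.3]
eef_rot: [3.141, 0.0, 0.104]
wrist_force: [-0.3, 0.5, 0.2]
width: 0.059
gripper_force: 0.0
```

```bash
python3 - <<'E'
from h import *
a=load('scene');c=cap('wrist')
for P in((598,152,176),(598,152,190),(598.5,151.5,201),(598.5,151.5,169),(572,149,201),(624,154,201),(593,167,165),(534,146,60),(655,158,60)):
    p=np.array(proj(a,P));w=np.array(proj(c,P));print(P,'scene crop',((p-[355,110])*3).round(),'wrist crop',(w-[140,100]+[420,0]).round())
B=cv2.resize(c['frame'][180:320,230:400],None,fx=3,fy=3,interpolation=cv2.INTER_CUBIC)
cv2.imwrite('pics/c3.png',np.clip(B*2.2,0,255).astype(np.uint8))
E
```

```text
(598, 152, 176) scene crop [205. 246.] wrist crop [593. 129.]
(598, 152, 190) scene crop [209. 232.] wrist crop [593. 137.]
(598.5, 151.5, 201) scene crop [212. 222.] wrist crop [594. 144.]
(598.5, 151.5, 169) scene crop [203. 253.] wrist crop [594. 124.]
(572, 149, 201) scene crop [190. 197.] wrist crop [594. 183.]
(624, 154, 201) scene crop [235. 246.] wrist crop [595. 102.]
(593, 167, 165) scene crop [216. 246.] wrist crop [572. 127.]
(534, 146, 60) scene crop [128. 290.] wrist crop [593. 143.]
(655, 158, 60) scene crop [218. 401.] wrist crop [593.  34.]
```

View pics/c3.png

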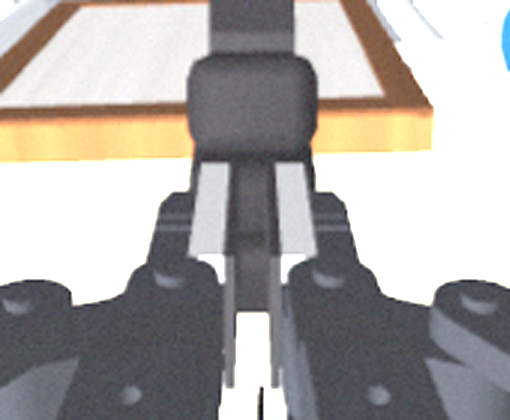

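The crop shows the shut pads (195..315, 165..250) standing in front of and above the bow lump at (253,105), so they have closed over the bow rather than on it. I'll open, go lower in small steps and close again.

```bash
python3 -m creep '{"linear":[[0,0,0],[0,0,0],[0,0,0],[0,0,0],[0,0,0],[0,0,3],[0,0,3],[0,0,3]],"yaw":[0,0,0,0,0,0,0,0],"hand":[60,60,60,60,60,60,60,60]}' 40
python3 -m creep '{"linear":[[0,0,2],[0,0,0]],"yaw":[0,0],"hand":[60,60]}' 40
python3 -m creep '{"linear":[[0,0,0],[0,0,0],[0,0,0],[0,0,0],[0,0,0]],"yaw":[0,0,0,0,0],"hand":[15,15,15,15,15]}' 40
```

```text
t: 4.22
tool_pos: [598.0, 152.6, 180.8]
eef_rot: [3.142, 0.0, 0.104]
wrist_force: [0.3, -0.4, 0.7]
width: 0.705
gripper_force: 0.0
t: 4.38
tool_pos: [597.8, 152.5, 178.4]
eef_rot: [3.141, 0.001, 0.104]
wrist_force: [1.0, -0.1, 0.8]
width: 0.699
gripper_force: 0.0
t: 4.8
tool_pos: [598.4, 152.6, 179.8]
eef_rot: [-3.142, -0.001, 0.104]
wrist_force: [0.3, 0.4, 1.2]
width: 0.271
gripper_force: 39.3
```

```bash
python3 -m creep '{"linear":[[0,0,0],[0,0,0],[0,0,0],[0,0,2],[0,0,2],[0,0,2],[0,0,0]],"yaw":[0,0,0,0,0,0,0],"hand":[55,55,55,55,55,55,55]}' 40
python3 -m creep '{"linear":[[0,0,0],[0,0,0],[0,0,0],[0,0,0],[0,0,0]],"yaw":[0,0,0,0,0],"hand":[12,12,12,12,12]}' 40
```

```text
t: 5.38
tool_pos: [597.8, 152.5, 172.5]
eef_rot: [3.141, 0.001, 0.104]
wrist_force: [-0.1, -0.3, 0.2]
width: 0.644
gripper_force: 0.0
t: 5.8
tool_pos: [598.2, 152.6, 173.6]
eef_rot: [3.142, -0.0, 0.104]
wrist_force: [-0.0, -1.4, 1.0]
width: 0.288
gripper_force: 40.6
```

```bash
python3 -m creep '{"linear":[[0,0,-10],[0,0,-16],[0,0,-20],[0,0,-20],[0,0,-20],[0,0,-20],[0,0,-20],[0,0,0]],"yaw":[0,0,0,0,0,0,0,0],"hand":[12,12,12,12,12,12,12,12]}' 40
python3 - <<'E'
from h import *
a=cap('scene');to(589.2,-204.5,300,.381)
f=a['frame'];cv2.imwrite('pics/c4.png',np.clip(cv2.resize(f[40:290,310:510],None,fx=2.4,fy=2.4)*1.6,0,255).astype(np.uint8))
E
```

```text
t: 6.47
tool_pos: [599.1, 152.3, 305.0]
eef_rot: [-3.14, -0.007, 0.104]
wrist_force: [-0.3, -0.6, 0.2]
width: 0.289
gripper_force: 40.5
t 6.52 pos [598.7 152.6 302.6] rpy [-3.14  -0.005  0.104] toolshift [-46.6 354.2   2. ] toolyaw -0.277 F [-0.2  0.7 -0.5] w 0.29 g 40.47824174165726 q [ 0.57  0.11  0.33  0.   -1.78  1.1 ]
```

View pics/c4.png

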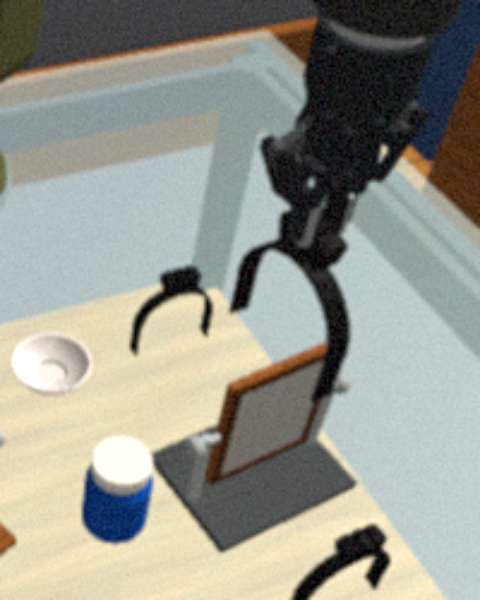

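The picture shows the headband upright in the grip, its legs clear above the mirror at (285,350), and the mirror unmoved.

```bash
python3 -m creep '{"linear":[[-3,20,0],[-4,30,0],[-4,30,0],[-4,30,0],[-4,30,0],[-4,30,0],[-4,30,0],[-4,30,0]],"yaw":[0,0,0,0,0,0,0,0],"hand":[12,12,12,12,12,12,12,12]}' 40
python3 -m creep '{"linear":[[-4,30,0],[-4,30,0],[-4,30,0],[-4,24,0],[0,10,0],[0,0,0],[0,0,0],[0,0,0]],"yaw":[0,0,0,0,-0.09,-0.09,-0.09,0],"hand":[12,12,12,12,12,12,12,12]}' 40
python3 - <<'E'
from h import *
a=cap('scene');c=cap('wrist');b=cap('top');to(589.2,-204.5,300,.381)
A=cv2.resize(a['frame'][90:330,160:340],None,fx=2.2,fy=2.2)
B=c['frame'][0:400,140:500]
o=np.zeros((528,756,3),np.uint8);o[:,:396]=A;o[:400,396:]=B
cv2.imwrite('pics/c5.png',np.clip(o*1.7,0,255).astype(np.uint8))
E
```

```text
t: 7.18
tool_pos: [590.6, -80.7, 298.5]
eef_rot: [-3.141, 0.001, 0.104]
wrist_force: [0.8, 0.4, -0.5]
width: 0.291
gripper_force: 40.4
t: 7.85
tool_pos: [587.9, -204.7, 298.3]
eef_rot: [-3.141, 0.002, 0.377]
wrist_force: [-0.3, -0.6, 0.5]
width: 0.285
gripper_force: 40.4
t 8.00 pos [ 588.1 -204.2  298.9] rpy [-3.141e+00  1.000e-03  3.720e-01] toolshift [ 0.9  0.7 -1.1] toolyaw -0.009 F [ 1.  -0.3 -0.9] w 0.293 g 40.44114902615547 q [-0.01  0.13  0.34 -0.   -1.78  1.96]
```

View pics/c5.png

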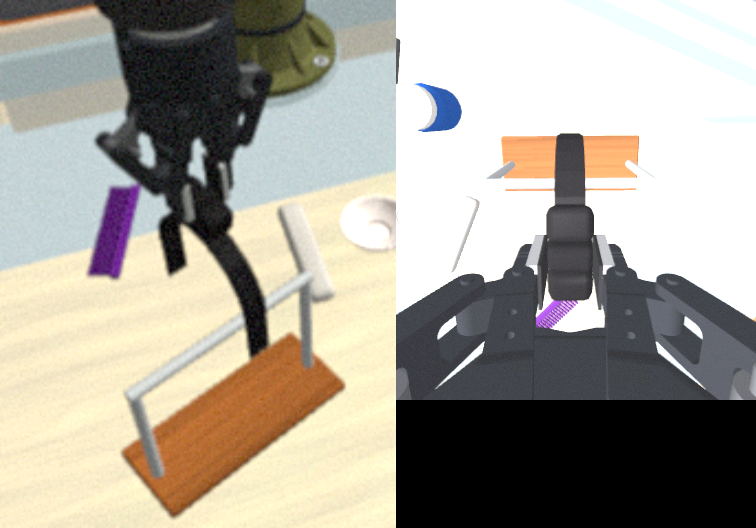

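The left half shows the headband above the bar. The wrist half shows it centred on the rail, with the bar at row 184 and the band at column 570. Lower it.

```bash
python3 -m creep '{"linear":[[1,0,12],[0,0,20],[0,0,20],[0,0,20],[0,0,20],[0,0,18],[0,0,12],[0,0,0]],"yaw":[0,0,0,0,0,0,0,0],"hand":[12,12,12,12,12,12,12,12]}' 40
python3 -m creep '{"linear":[[0,0,2],[0,0,2],[0,0,1.5],[0,0,0]],"yaw":[0,0,0,0],"hand":[12,12,12,12]}' 40
python3 - <<'E'
from h import *
to(589.2,-204.5,169,.381)
E
```

```text
t: 8.67
tool_pos: [587.9, -203.3, 173.9]
eef_rot: [-3.139, 0.004, 0.373]
wrist_force: [-0.1, 0.7, -1.2]
width: 0.289
gripper_force: 40.4
t: 9.0
tool_pos: [589.4, -204.1, 172.5]
eef_rot: [3.141, -0.001, 0.374]
wrist_force: [-1.1, 0.1, -1.8]
width: 0.291
gripper_force: 40.4
t 9.00 pos [ 589.4 -204.1  172.5] rpy [ 3.141e+00 -1.000e-03  3.740e-01] toolshift [-0.4  0.3  3.5] toolyaw -0.007 F [-1.1  0.1 -1.8] w 0.291 g 40.433908849954605 q [-0.01  0.1   0.08  0.   -1.55  1.96]
```

```bash
python3 -m creep '{"linear":[[0,0,1.5],[0,0,1],[0,0,1],[0,0,0]],"yaw":[0,0,0,0],"hand":[12,12,12,12]}' 40
python3 - <<'E'
from h import *
to(589.2,-204.5,168,.381)
E
```

```text
t: 9.33
tool_pos: [589.2, -204.1, 168.6]
eef_rot: [3.141, -0.0, 0.374]
wrist_force: [-0.2, -0.4, 0.2]
width: 0.288
gripper_force: 40.5
t 9.33 pos [ 589.2 -204.1  168.6] rpy [ 3.141 -0.     0.374] toolshift [-0.2  0.4  0.6] toolyaw -0.007 F [-0.2 -0.4  0.2] w 0.288 g 40.47926411032677 q [-0.01  0.1   0.07  0.   -1.54  1.96]
```

```bash
python3 -m creep '{"linear":[[0,0,1],[0,0,1],[0,0,0],[0,0,0]],"yaw":[0,0,0,0],"hand":[12,12,12,12]}' 40
python3 -m creep '{"linear":[[0,0,0],[0,0,0],[0,0,0],[0,0,0],[0,0,0],[0,0,0],[0,0,0]],"yaw":[0,0,0,0,0,0,0],"hand":[35,35,50,50,60,60,60]}' 40
python3 -m creep '{"linear":[[0,0,-15],[0,0,-20],[0,0,-20],[0,0,-25],[0,0,-25],[0,0,-20],[0,0,0]],"yaw":[0,0,0,0,0,0,0],"hand":[60,60,60,60,60,60,60]}' 40
python3 - <<'E'
from h import *
a=cap('scene');c=cap('wrist');b=cap('top')
A=cv2.resize(a['frame'][90:330,160:340],None,fx=2.2,fy=2.2)
B=c['frame'][0:400,140:500]
o=np.zeros((528,756,3),np.uint8);o[:,:396]=A;o[:400,396:]=B
cv2.imwrite('pics/c6.png',np.clip(o*1.7,0,255).astype(np.uint8));to(0,0,0,0)
E
```

```text
t: 9.67
tool_pos: [589.4, -204.1, 168.4]
eef_rot: [3.14, -0.002, 0.374]
wrist_force: [-2.5, 2.4, 6.3]
width: 0.286
gripper_force: 41.3
t: 10.25
tool_pos: [589.1, -204.1, 166.2]
eef_rot: [3.142, 0.0, 0.374]
wrist_force: [0.7, 0.2, -0.4]
width: 0.706
gripper_force: 0.0
t: 10.83
tool_pos: [590.0, -204.9, 296.9]
eef_rot: [3.137, -0.006, 0.374]
wrist_force: [-0.6, 0.2, 1.8]
width: 0.699
gripper_force: 0.0
t 10.98 pos [ 589.2 -203.8  290.7] rpy [-3.141  0.     0.374] toolshift [-473.8 -404.9  291.1] toolyaw 0.374 F [-0.2 -0.3 -1.5] w 0.706 g 0.0 q [-0.01  0.13  0.32 -0.   -1.76  1.96]
```

View pics/c6.png

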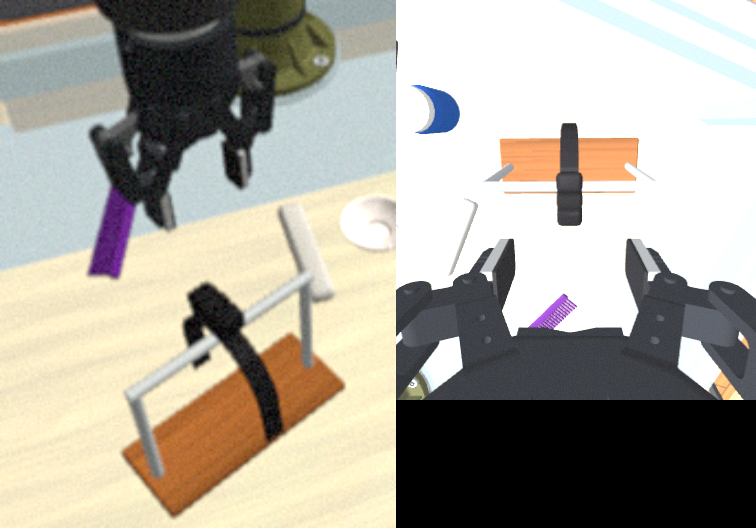

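The headband hangs astride the bar near its middle (scene crop (215,310), wrist (570,185)). The fingertips seem higher than the nominal 14 mm ahead of the TCP, so I'll check that against the scene view before pushing the mirror.

```bash
python3 - <<'E'
from h import *
a=load('scene');b=load('top')
o,w=ray(a,252.7,183.2)
# closest height on vertical axis at tcp
p=np.array([589.2,-203.8]);s=((p-o[:2])@w[:2])/(w[:2]@w[:2]);print('tip z',(o+s*w), 'miss',np.linalg.norm((o+s*w)[:2]-p))
for P in((589.2,-203.8,290.7),(589.2,-203.8,276)):
    q=np.array(proj(a,P));print((q-[160,90])*2.2)
# is stand mirror ok? base corners again in fresh scene view
E
```

```text
tip z [ 589.54108089 -201.449967    317.96543609] miss 2.374656028398208
[204.54493477 229.72729139]
[206.47512916 242.22034803]
```

```bash
python3 -m creep '{"linear":[[0,0,0],[0,0,0],[0,-25,0],[0,-28,0],[0,-28,0],[0,-28,0],[0,-28,0],[0,-28,0]],"yaw":[0.118,0.118,0,0,0,0,0,0],"hand":[20,0,0,0,0,0,0,0]}' 40
python3 -m creep '{"linear":[[0,-28,0],[0,-28,0],[0,-28,0],[0,-28,0],[0,-28,0],[0,-28,0],[0,-28,0],[4.8,-5,0]],"yaw":[0,0,0,0,0,0,0,0],"hand":[0,0,0,0,0,0,0,0]}' 40
python3 -m creep '{"linear":[[0,0,20],[0,0,20],[0,0,0]],"yaw":[0,0,0],"hand":[0,0,0]}' 40
python3 - <<'E'
from h import *
a=cap('scene');b=cap('top');c=cap('wrist');to(543.5,160,106,.138)
t=load('top')
print('front small',onz(t,236,245,70),'rear small',onz(t,240,118,70))
# detect closed fingertip in scene
for z in(250.,264,280): print(z,proj(a,(543.5,160,z)))
A=cv2.resize(a['frame'][50:290,330:490],None,fx=2.2,fy=2.2)
B=c['frame'][0:400,100:500]
o=np.zeros((528,752,3),np.uint8);o[:,:352]=A;o[:400,352:]=B
cv2.imwrite('pics/c7.png',np.clip(o*1.7,0,255).astype(np.uint8))
E
```

```text
t: 11.65
tool_pos: [565.6, -39.3, 289.7]
eef_rot: [3.142, 0.002, 0.138]
wrist_force: [0.3, -0.7, 0.5]
width: 0.004
gripper_force: 0.0
t: 12.32
tool_pos: [542.1, 162.4, 289.6]
eef_rot: [-3.142, 0.002, 0.142]
wrist_force: [-0.4, -1.0, 0.4]
width: -0.002
gripper_force: 0.0
t: 12.57
tool_pos: [541.8, 159.0, 245.4]
eef_rot: [3.14, 0.008, 0.139]
wrist_force: [-0.1, -0.8, -1.2]
width: -0.003
gripper_force: 0.0
t 12.72 pos [543.6 158.6 251.8] rpy [ 3.141 -0.     0.138] toolshift [ 1.000e-01 -1.600e+00  1.458e+02] toolyaw -0.0 F [-0.1  0.8  0.9] w -0.001 g 0.0 q [ 0.64 -0.04  0.07  0.   -1.69  1.07]
front small [396.60362616 163.03485349  70.        ] rear small [760.6370665  159.97830556  70.        ]
250.0 (np.float64(420.57770795060935), np.float64(148.52288067207206))
264 (np.float64(421.94738495903215), np.float64(143.35866696551716))
280 (np.float64(423.55326994187794), np.float64(137.29890672117148))
```

```bash
python3 - <<'E'
from h import *
a=load('scene')['frame'].astype(int);s=cv2.imread('pics/s0.png').astype(int)
d=np.abs(a-s).max(2)
for v in range(112,160,2):
    x=np.where(d[v,400:445]>40)[0]+400;print(v,(x.min(),x.max(),len(x)) if len(x) else None,a[v,420:426].mean(1).round().astype(int))
c=load('scene')
for v in(126,130,134,138,142,146):
    for u in(422,):
        o,w=ray(c,u,v);p=np.array([543.6,158.6]);t=((p-o[:2])@w[:2])/(w[:2]@w[:2]);print(v,(o+t*w).round(1))
E
```

```text
112 (np.int64(402), np.int64(443), 41) [ 2 11 21  9 20 20]
114 (np.int64(403), np.int64(444), 42) [23  0 12 18 16 21]
116 (np.int64(404), np.int64(444), 41) [19 14 14 19 14 17]
118 (np.int64(406), np.int64(444), 39) [21  3 19 15 28 17]
120 (np.int64(407), np.int64(444), 38) [ 1  8 27  2 10 19]
122 (np.int64(409), np.int64(443), 35) [29 25 23 29 19 17]
124 (np.int64(411), np.int64(441), 30) [22 30 35 32 17 24]
126 (np.int64(412), np.int64(435), 24) [16 23 18 20 27 17]
128 (np.int64(415), np.int64(434), 20) [10 13 14  6  6  8]
130 (np.int64(417), np.int64(432), 14) [ 8  6  9 14 11 12]
132 (np.int64(418), np.int64(431), 14) [21 19 17 16 18 32]
134 (np.int64(417), np.int64(431), 15) [14  6 18 20 33 52]
136 (np.int64(417), np.int64(430), 14) [14  8  4 20 48 58]
138 (np.int64(416), np.int64(430), 15) [18 14 30 31 55 61]
140 (np.int64(417), np.int64(428), 12) [ 7 19 34 43 58 55]
142 (np.int64(419), np.int64(427), 9) [24 23 33 54 54 56]
144 (np.int64(421), np.int64(424), 4) [90 73 65 62 72 81]
146 None [126 117 112 112 120 125]
148 None [121 119 124 126 125 121]
150 None [121 114 126 122 120 125]
152 None [124 120 124 118 124 122]
154 None [121 122 123 123 121 121]
156 None [125 122 124 124 117 121]
158 None [124 119 121 121 122 122]
126 [538.9 152.8 307.1]
130 [540.1 154.3 297.6]
134 [541.3 155.8 288. ]
138 [542.6 157.4 278.2]
142 [543.9 158.9 268.2]
146 [545.2 160.5 258.1]
```

Ten pictures have been viewed, so from here I check by numbers only. The shut fingertip lies about 10 mm above the reported TCP. I'll descend in front of the mirror and push its top to the rear.

```bash
python3 -m creep '{"linear":[[0,-1.5,24],[0,0,24],[0,0,24],[0,0,24],[0,0,24],[0,0,22],[0,0,0],[0,0,0]],"yaw":[0,0,0,0,0,0,0,0],"hand":[0,0,0,0,0,0,0,0]}' 40
python3 -m creep '{"linear":[[10,0,0],[10,0,0],[10,0,0],[10,0,0],[5,0,0],[0,0,0]],"yaw":[0,0,0,0,0,0],"hand":[0,0,0,0,0,0]}' 40
python3 - <<'E'
from h import *
to(593+45*.9905,167+45*.1376,109,.138)
E
```

```text
t: 13.38
tool_pos: [543.5, 160.1, 110.0]
eef_rot: [3.141, 0.0, 0.138]
wrist_force: [0.5, -0.5, 0.3]
width: -0.002
gripper_force: 0.0
t: 13.88
tool_pos: [589.4, 167.1, 111.5]
eef_rot: [-3.141, -0.003, 0.138]
wrist_force: [0.2, 1.0, 0.3]
width: 0.003
gripper_force: 0.0
t 13.88 pos [589.4 167.1 111.5] rpy [-3.141e+00 -3.000e-03  1.380e-01] toolshift [48.5  0.6  2.7] toolyaw -0.0 F [0.2 1.  0.3] w 0.003 g 0.0 q [ 0.6   0.08 -0.05  0.   -1.43  1.11]
```

```bash
python3 -m creep '{"linear":[[10,0,0],[10,0,0],[10,0,0],[10,0,0],[8,0,0]],"yaw":[0,0,0,0,0],"hand":[0,0,0,0,0]}' 40
python3 - <<'E'
from h import *
to(593+45*.9905,167+45*.1376,109,.138)
a=cap('scene');s=cv2.imread('pics/s0.png').astype(int)
f=a['frame'].astype(int)
def orange(f): return (f[...,2]-f[...,0]>45)&(f[...,2]>70)
for nm,g in(('before',s),('now',f)):
    m=orange(g)[165:275,370:470];ys,xs=np.where(m);print(nm,m.sum(),xs.min()+370,xs.max()+370,ys.min()+165,ys.max()+165)
t=cap('top');t0=cv2.imread('pics/t0.png').astype(int)
for nm,g in(('before',t0),('now',t['frame'].astype(int))):
    m=orange(g)[145:215,195:275];ys,xs=np.where(m);print(nm,m.sum(),xs.min()+195,xs.max()+195,ys.min()+145,ys.max()+145)
E
```

```text
t: 14.3
tool_pos: [635.8, 173.5, 110.5]
eef_rot: [3.142, -0.001, 0.138]
wrist_force: [-2.8, 0.2, 1.5]
width: 0.003
gripper_force: 0.8
t 14.30 pos [635.8 173.5 110.5] rpy [ 3.142e+00 -1.000e-03  1.380e-01] toolshift [1.7 0.5 1.5] toolyaw 0.0 F [-2.8  0.2  1.5] w 0.003 g 0.828503561206162 q [ 0.57  0.21  0.08  0.   -1.44  1.14]
before 92 406 449 182 202
now 1176 385 463 197 232
before 109 206 251 163 171
now 1800 208 259 145 199
```

```bash
python3 -m creep '{"linear":[[0,0,8],[0,0,8],[0,0,8],[0,0,8]],"yaw":[0,0,0,0],"hand":[0,0,0,0]}' 40
python3 -m creep '{"linear":[[0,0,8],[0,0,8],[0,0,8],[0,0,8]],"yaw":[0,0,0,0],"hand":[0,0,0,0]}' 40
```

```text
t: 14.73
tool_pos: [635.7, 173.6, 77.0]
eef_rot: [-3.141, -0.002, 0.138]
wrist_force: [3.5, 0.4, 4.6]
width: -0.006
gripper_force: 2.0
t: 15.07
tool_pos: [635.1, 173.3, 44.3]
eef_rot: [3.141, 0.0, 0.138]
wrist_force: [0.8, -0.1, 2.2]
width: 0.0
gripper_force: 1.2
```

```bash
python3 -m creep '{"linear":[[0,0,-22],[0,0,-28],[0,0,-28],[0,0,-28],[0,0,-28],[0,0,0]],"yaw":[0,0,0,0,0,0],"hand":[0,0,0,0,0,0]}' 40
python3 -m creep '{"linear":[[-25,0,0],[-25,0,0],[-25,0,0],[-25,0,0],[-25,0,0],[-18,0,0],[0,0,0],[0,0,0]],"yaw":[0,0,0,0,0,0,0,0],"hand":[0,0,0,0,0,0,0,0]}' 40
cat > ang.py <<'E'
from h import *
# project the panel's edge lines for angles and compare where wood/glass pixels lie: print edge triangulated from masks
a=cap('scene');t=cap('top')
s0=cv2.imread('pics/s0.png')
hsv=cv2.cvtColor(a['frame'],cv2.COLOR_BGR2HSV);m=((hsv[...,0]<16)&(hsv[...,1]>110)&(hsv[...,2]>50)).astype(np.uint8)
m[:165]=0;m[280:]=0;m[:,:370]=0;m[:,475:]=0
ys,xs=np.where(m);h=cv2.convexHull(np.c_[xs,ys].astype(np.int32));print('scene',m.sum(),cv2.approxPolyDP(h,3,True)[:,0].tolist())
hsv=cv2.cvtColor(t['frame'],cv2.COLOR_BGR2HSV);m=((hsv[...,0]<16)&(hsv[...,1]>110)&(hsv[...,2]>50)).astype(np.uint8)
m[:140]=0;m[215:]=0;m[:,:195]=0;m[:,280:]=0
ys,xs=np.where(m);h=cv2.convexHull(np.c_[xs,ys].astype(np.int32));print('top',m.sum(),cv2.approxPolyDP(h,2,True)[:,0].tolist())
cs,sn=np.cos(.138),np.sin(.138)
def W(x,y,z):return (593+x*cs-y*sn,167+x*sn+y*cs,z)
for th in(120,130,140,150,160,170,180,190):
    r=np.radians(th);L=[W(e*70*np.sin(r),y,95+e*70*np.cos(r)) for e in(1,-1) for y in(-60,60)]
    print(th,'scene',np.round([proj(a,P) for P in L]).astype(int).tolist(),'top',np.round([proj(t,P) for P in L]).astype(int).tolist())
to(*W(-100,0,119),.138)
E
python3 ang.py
```

```text
t: 15.57
tool_pos: [637.3, 173.6, 185.3]
eef_rot: [-3.14, -0.008, 0.138]
wrist_force: [-0.1, -0.0, 1.2]
width: -0.001
gripper_force: 0.0
t: 16.23
tool_pos: [493.1, 153.8, 178.6]
eef_rot: [-3.141, 0.0, 0.139]
wrist_force: [0.9, 0.1, -0.3]
width: 0.0
gripper_force: 0.0
scene 2607 [[449, 230], [408, 249], [393, 193], [436, 176]]
top 600 [[254, 182], [234, 185], [221, 164], [255, 159]]
120 scene [[413, 251], [454, 231], [386, 194], [428, 177]] top [[255, 152], [214, 158], [257, 189], [212, 195]]
130 scene [[410, 251], [451, 231], [388, 193], [431, 175]] top [[256, 155], [215, 161], [256, 186], [210, 192]]
140 scene [[407, 251], [448, 231], [391, 193], [434, 175]] top [[257, 159], [216, 165], [255, 182], [209, 188]]
150 scene [[404, 249], [444, 230], [394, 194], [437, 176]] top [[258, 163], [217, 169], [254, 177], [208, 184]]
160 scene [[401, 247], [441, 228], [398, 196], [441, 177]] top [[258, 167], [218, 173], [254, 173], [207, 179]]
170 scene [[397, 244], [437, 225], [401, 198], [445, 180]] top [[259, 171], [218, 177], [253, 168], [206, 175]]
180 scene [[394, 241], [434, 222], [405, 202], [449, 183]] top [[259, 175], [219, 181], [252, 163], [206, 170]]
190 scene [[391, 237], [431, 218], [408, 206], [452, 187]] top [[260, 179], [219, 185], [252, 159], [205, 166]]
t 16.33 pos [493.8 153.8 178.4] rpy [3.141e+00 1.000e-03 1.380e-01] toolshift [ 0.1  0.5 59.4] toolyaw 0.0 F [ 0.4 -0.7  0.2] w 0.001 g 0.0 q [ 0.69 -0.18 -0.19 -0.   -1.57  1.02]
```

The scene corners (393,193), (436,176) and (408,249) match a turn of about 140°. I'll push the risen edge to the rear from the front.

```bash
python3 -m creep '{"linear":[[0,0,20],[0,0,20],[0,0,19],[0,0,0],[12,0,0],[12,0,0],[12,0,0],[12,0,0]],"yaw":[0,0,0,0,0,0,0,0],"hand":[0,0,0,0,0,0,0,0]}' 40
python3 -m creep '{"linear":[[10,0,0],[10,0,0],[5,0,0],[0,0,0],[0,0,0]],"yaw":[0,0,0,0,0],"hand":[0,0,0,0,0]}' 40
sed -i 's/(120,130,140,150,160,170,180,190)/(160,170,175,180,185)/; s/-100,0,119/-16,0,119/' ang.py; python3 ang.py
```

```text
t: 17.0
tool_pos: [542.0, 160.1, 121.0]
eef_rot: [3.141, 0.001, 0.138]
wrist_force: [-6.1, -0.9, 3.9]
width: -0.002
gripper_force: 2.6
t: 17.42
tool_pos: [566.3, 163.7, 120.2]
eef_rot: [3.141, 0.0, 0.138]
wrist_force: [-0.3, 0.5, 0.1]
width: 0.003
gripper_force: 0.0
scene 1657 [[446, 180], [439, 224], [400, 243], [402, 198]]
top 7 [[252, 169], [251, 166]]
160 scene [[401, 247], [441, 228], [398, 196], [441, 177]] top [[258, 167], [218, 173], [254, 173], [207, 179]]
170 scene [[397, 244], [437, 225], [401, 198], [445, 180]] top [[259, 171], [218, 177], [253, 168], [206, 175]]
175 scene [[396, 243], [436, 224], [403, 200], [447, 181]] top [[259, 173], [218, 179], [252, 166], [206, 172]]
180 scene [[394, 241], [434, 222], [405, 202], [449, 183]] top [[259, 175], [219, 181], [252, 163], [206, 170]]
185 scene [[393, 239], [433, 220], [406, 204], [450, 185]] top [[260, 177], [219, 183], [252, 161], [206, 168]]
t 17.52 pos [565.9 163.8 120.3] rpy [ 3.142 -0.     0.138] toolshift [11.3  0.5  1.3] toolyaw 0.0 F [-0.3  1.2 -0.5] w 0.003 g 0.0 q [ 0.62  0.02 -0.1   0.   -1.45  1.09]
```

```bash
python3 -m creep '{"linear":[[5,0,0],[3,0,0],[2,0,0],[0,0,0],[0,0,0]],"yaw":[0,0,0,0,0],"hand":[0,0,0,0,0]}' 40
python3 ang.py | grep -v '^1[67][05]'
python3 - <<'E'
from h import *
g=cv2.imread('pics/s0.png');hsv=cv2.cvtColor(g,cv2.COLOR_BGR2HSV)
m=((hsv[...,0]<16)&(hsv[...,1]>110)&(hsv[...,2]>50)).astype(np.uint8);m[:165]=0;m[280:]=0;m[:,:370]=0;m[:,475:]=0
ys,xs=np.where(m);h=cv2.convexHull(np.c_[xs,ys].astype(np.int32));print('s0',m.sum(),cv2.approxPolyDP(h,3,True)[:,0].tolist())
E
```

```text
t: 17.93
tool_pos: [576.1, 165.2, 120.2]
eef_rot: [-3.142, -0.0, 0.138]
wrist_force: [-0.7, 0.6, 0.4]
width: -0.002
gripper_force: 0.0
scene 1293 [[448, 182], [436, 223], [397, 240], [405, 199]]
top 6 [[252, 164], [250, 163]]
180 scene [[394, 241], [434, 222], [405, 202], [449, 183]] top [[259, 175], [219, 181], [252, 163], [206, 170]]
185 scene [[393, 239], [433, 220], [406, 204], [450, 185]] top [[260, 177], [219, 183], [252, 161], [206, 168]]
t 18.03 pos [576.  165.1 120.2] rpy [ 3.142 -0.     0.138] toolshift [1.1 0.5 1.2] toolyaw 0.0 F [-0.8  0.1  0.1] w -0.003 g 0.0 q [ 0.61  0.05 -0.08  0.   -1.45  1.1 ]
s0 142 [[450, 183], [397, 237], [405, 200]]
```

```bash
python3 -m creep '{"linear":[[2,0,0],[0,0,0],[0,0,0]],"yaw":[0,0,0],"hand":[0,0,0]}' 40
python3 -m creep '{"linear":[[-20,0,0],[-25,0,0],[-25,0,0],[0,0,-25],[0,0,-30],[0,0,-30],[0,0,-30],[0,0,-20]],"yaw":[0,0,0,0,0,0,0,0],"hand":[0,0,0,0,0,0,0,0]}' 40
python3 -m creep '{"linear":[[0,0,0],[0,0,0],[0,0,0]],"yaw":[0,0,0],"hand":[0,0,0]}' 40
cat >> ang.py <<'E'
# looser masks, now vs start: panel edge pixels (saturated reddish) in scene and in top
w=cap('wrist')
for nm,g in(('s0',s0),('now',a['frame'])):
    h=cv2.cvtColor(g,cv2.COLOR_BGR2HSV);m=((h[...,0]<18)&(h[...,1]>80)&(h[...,2]>25)).astype(np.uint8)
    m[:165]=0;m[270:]=0;m[:,:385]=0;m[:,460:]=0
    n,l,st,_=cv2.connectedComponentsWithStats(m);k=1+st[1:,4].argmax();ys,xs=np.where(m);H=cv2.convexHull(np.c_[xs,ys].astype(np.int32))
    print(nm,m.sum(),cv2.approxPolyDP(H,2,True)[:,0].tolist())
t0=cv2.imread('pics/t0.png')
for nm,g in(('t0',t0),('now',t['frame'])):
    h=cv2.cvtColor(g,cv2.COLOR_BGR2HSV);m=((h[...,0]<18)&(h[...,1]>110)&(h[...,2]>25)).astype(np.uint8)
    m[:155]=0;m[195:]=0;m[:,:200]=0;m[:,262:]=0
    ys,xs=np.where(m);H=cv2.convexHull(np.c_[xs,ys].astype(np.int32));print(nm,m.sum(),cv2.approxPolyDP(H,1.5,True)[:,0].tolist())
E
python3 ang.py
```

```text
t: 18.28
tool_pos: [577.9, 165.4, 120.3]
eef_rot: [3.141, 0.0, 0.138]
wrist_force: [-0.5, -0.1, 0.8]
width: 0.001
gripper_force: 0.4
t: 18.95
tool_pos: [509.1, 155.7, 259.0]
eef_rot: [-3.141, -0.004, 0.138]
wrist_force: [0.7, 0.2, -0.2]
width: -0.001
gripper_force: 0.0
t: 19.2
tool_pos: [508.4, 155.9, 254.4]
eef_rot: [-3.142, 0.001, 0.138]
wrist_force: [0.0, 0.1, -0.4]
width: -0.001
gripper_force: 0.0
scene 1083 [[449, 182], [436, 222], [396, 239], [406, 199]]
top 118 [[255, 170], [225, 169], [224, 166], [251, 162]]
160 scene [[401, 247], [441, 228], [398, 196], [441, 177]] top [[258, 167], [218, 173], [254, 173], [207, 179]]
170 scene [[397, 244], [437, 225], [401, 198], [445, 180]] top [[259, 171], [218, 177], [253, 168], [206, 175]]
175 scene [[396, 243], [436, 224], [403, 200], [447, 181]] top [[259, 173], [218, 179], [252, 166], [206, 172]]
180 scene [[394, 241], [434, 222], [405, 202], [449, 183]] top [[259, 175], [219, 181], [252, 163], [206, 170]]
185 scene [[393, 239], [433, 220], [406, 204], [450, 185]] top [[260, 177], [219, 183], [252, 161], [206, 168]]
t 19.30 pos [508.2 155.7 253.9] rpy [3.141e+00 2.000e-03 1.380e-01] toolshift [ 69.8   0.4 134.7] toolyaw 0.0 F [ 0.4 -0.7  0.1] w 0.002 g 0.0 q [ 0.68 -0.13 -0.01 -0.   -1.7   1.03]
s0 483 [[457, 262], [395, 238], [404, 200], [425, 183], [450, 183]]
now 1630 [[449, 182], [437, 221], [397, 241], [396, 232], [405, 200]]
t0 138 [[254, 168], [228, 177], [211, 174], [206, 170], [208, 168], [250, 162]]
now 118 [[255, 170], [225, 169], [224, 166], [251, 162]]
```

The mirror is within about 1–2° of upright. I'll check the bystanders and headband by differencing images, then hand in.

```bash
python3 - <<'E'
from h import *
a=cap('scene')['frame'];s=cv2.imread('pics/s0.png')
for n,(x0,x1,y0,y1) in dict(jar=(338,380,215,270),dish=(310,352,175,208),case=(285,314,180,230),comb=(196,228,170,220),rail=(212,320,200,322)).items():
    A=cv2.GaussianBlur(a,(3,3),0)[y0:y1,x0:x1].astype(int);S=cv2.GaussianBlur(s,(3,3),0)[y0:y1,x0:x1].astype(int)
    m=np.abs(A-S).max(2)>45;ys,xs=np.where(m);print(n,m.sum(),(xs.min()+x0,xs.max()+x0,ys.min()+y0,ys.max()+y0) if m.any() else '')
print(get_obs()['t'])
E
```

```text
jar 0 
dish 0 
case 0 
comb 0 
rail 1035 (np.int64(243), np.int64(287), np.int64(218), np.int64(288))
19.4
```

```bash
python3 -c "
from h import *
print(manip.hand_in())"
```

```text
the job is handed in; nothing more can be done
None
```

The job is handed in at about 19 s of robot time: the headband hangs astride the jewellery rail's bar, the mirror was then turned to stand upright within about 2° with the glass to the front, and the jar, dish, case and comb show no change in the scene view.

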